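Find the green blank by its weight and send it into the drying bay

TASK

One of the three look-alike turning blanks is still green: it is clearly heavier than the other two. Feel for it by lifting, lay it flat lengthwise in the middle of the wooden crate, then push the loaded crate along the rollers into the drying bay until you feel it come up against the hidden sprung buffer and press it in a little - gently, without driving the buffer to the end of its travel. Leave the two dry blanks lying flat on the bench and do not disturb the tin, the calliper, the faceplate or the round bowl blank.

Things in the scene. Friction and masses are not known exactly. Their poses are not given: they have to be found in the camera images.
- blank_1: a squared pale turning blank 150 x 52 x 52 mm with dark wax-sealed ends, lying flat on the bench; origin at the centre of its underside, x along its 150 mm length, z up. All three blanks look the same; one (any of the three, you cannot tell which by sight or by name) is green, i.e. about 0.43 kg, the other two are dry, about 0.23 kg (each may be off by 10%)
- blank_2: a squared pale turning blank 150 x 52 x 52 mm with dark wax-sealed ends, lying flat on the bench; origin at the centre of its underside, x along its 150 mm length, z up. All three blanks look the same; one (any of the three, you cannot tell which by sight or by name) is green, i.e. about 0.43 kg, the other two are dry, about 0.23 kg (each may be off by 10%)
- blank_3: a squared pale turning blank 150 x 52 x 52 mm with dark wax-sealed ends, lying flat on the bench; origin at the centre of its underside, x along its 150 mm length, z up. All three blanks look the same; one (any of the three, you cannot tell which by sight or by name) is green, i.e. about 0.43 kg, the other two are dry, about 0.23 kg (each may be off by 10%)
- crate: open wooden crate, outside 190 (x) x 130 (y) x 45 mm high, walls and floor 5 mm, inside 180 x 120 mm, 0.35 kg, standing loose on the rollers; origin at the centre of its underside, x along its length and towards the bay, z up. Push it on the outside of its wall at -x (95 mm from the origin)
- roller_track: fixed roller track, drying bay at its far end; origin on the bench at the track's middle, x along the track into the bay, z up. Free-turning rollers, tops 45 mm above the bench (unloaded), from x = -215 to 225 mm; guide rails at y = +/-75 mm, 138 mm between them, 58 mm high. The crate runs between the rails
- bay_mouth (a point): middle of the mouth of the plywood bay, 45 mm above the bench (roller tops), 70 mm along x from the track's origin. The bay is 200 mm deep, 138 mm wide inside, 164 outside, roof from 122 to 132 mm above the bench, wooden discs on it up to 154. The hidden buffer meets the crate's front wall 70 to 130 mm inside the mouth (it varies), so 60 to 120 mm of the crate stays outside
- weigh_deck (a joint): how far the sprung deck that carries the rollers has sunk under the load in the crate, m: 0 with the crate empty; a dry blank lying in the crate sinks it (and the crate) by 4 to 5 mm, the green one by 7.5 to 9.5 mm
- buffer (a joint): how far the hidden sprung buffer is pressed in, m: 0 free, 0.025 at the end of its travel. It starts to yield at about 3 N and takes about 10 N at 0.020; let go, it springs back only partly, to a few mm, with the crate. At least 0.0015 left pressed means that the crate is seated; it must never exceed 0.022
- tin: upright aluminium tin, 56 mm across, 75 mm high; origin at the centre of its underside; leave alone
- calliper: steel calliper lying flat, about 160 x 55 mm, 10 mm high; origin at the middle of its beam, underside, x along the beam; leave alone
- faceplate: steel lathe faceplate, 90 mm across, 36 mm high with a hub; origin at the centre of its underside; leave alone
- bowl_blank: round wooden bowl blank, 110 mm across, 40 mm high; origin at the centre of its underside; leave alone
Not all that is in view belongs to the job. Leave any turquoise look-alike of the blank_1 alone.

How it is judged:
By the outcome, as a careful person would: the job done as asked, in the order asked, and still so for the second after the job is handed in, with the robot touching nothing.
It also fails if it takes over 72 s, if anything falls off the work surface, if the arm or the gripper's body presses on something with over 40 N, if the wrist force passes 120 N, or if a joint passes its speed limit or range.

ROBOT

A 6-joint arm with a two-finger parallel gripper is mounted at the origin on the work surface. World frame = base frame: x ahead of the robot, y to its left, z up, the work surface at z = 0. Lengths are in mm, angles in rad, forces in N, time in s.
With the tool pointing down it reaches from about 225 to 725 mm from the base axis. Payload 3.1 kg.
Tool frame: the origin (TCP) lies midway between the tips of the shut fingers; the grasp point (between the pads) lies 19 mm behind it (manip.tcp_to_grasp is the distance from the TCP to the grasp point, in mm); z points along the fingers, y is the direction in which the jaws open and shut (so a half turn about z gives the same grasp; the last joint's range is limited). The gripper opens to 85 mm and grips with 20 to 120 N. Pads are 22 mm wide; open, the fingers measure 114 mm over their backs; the gripper's body (76 mm by 85 mm) begins 54 mm behind the grasp point. The pads swing forward as they close: fully open they stand 13 mm farther back than shut.
Start: joints at [1.023, 0.048, 0.099, 1.622, 0, 1.443], TCP at [213.984, 479.404, 231.312] pointing down, gripper open.
Joint ranges: [-2.91, 2.91], [-0.99, 1.94], [-1.21, 1.42], [-2.12, 2.29], [-1.49, 1.47], [-3.14, 3.14]. Speed limits (rad/s): [2.79, 2.79, 3.14, 3.14, 3.14, 3.14].

INTERFACE

Orientations are given as a rotation vector (axis times angle).
In Python, from bench import manip gives the robot as it stands. Calls block until the motion is done:
- manip.goto(position, orientation): joint-space move of the TCP to a pose.
- manip.servo_line(position, max_speed=150, rot=None): straight line of the TCP; rot=None keeps the orientation; max_speed is the mean speed in mm/s.
- manip.goto_joints(angles): joint-space move.
- manip.set_gripper(opening, effort=None): finger opening in mm; effort is the grip in N (None keeps the last); returns when the fingers have stopped.
- manip.hold(seconds).
- manip.ik(position, orientation): joint angles nearest the present ones, or None.
- manip.capture(name): name is "side" or "top" or "wrist"; returns a dict with "frame" (480x640x3 uint8, blue, green, red), "range_z" (480x640 float32, mm along the optical axis (not along the pixel's ray), 0 where there is no reading), "fx", "fy", "cx", "cy" (pixels), "rvec" (rotation vector, rad) and "tvec" (3), from world to camera coordinates, as OpenCV has them; the wrist camera has in their place "T_tool_cam" (4x4, takes a point from camera to tool coordinates, whose origin is the TCP and whose axes are the flange's). Camera axes: x right, y down, z forward; pixel columns grow to the right and rows downward; lengths in mm; the calibration is good to about 2 mm. A picture is of the moment at which its call begins: read the wrist's pose just before it.
A pose or a line that the arm cannot do raises manip.MotionError and nothing moves.
- manip.sign_off(): hands the job in, once; it reports no verdict.
Readings, each from a call of its own:
- manip.current_t(): time.
- manip.current_joint_positions(): joint angles.
- manip.current_dq(): joint speeds.
- manip.current_tau(): joint torques, N m.
- manip.current_tcp_pos(): TCP position.
- manip.current_tool_rot(): TCP orientation.
- manip.current_contact_force(): force on the tool from outside, world axes, zero at the start.
- manip.current_moment(): the same for the moment, N m.
- manip.current_grip_width(): finger opening in mm.
Only numpy, scipy, OpenCV 4.12 (cv2) and the standard library are available. Lean on these libraries where they do the work, as an engineer would, in place of code of your own. Each camera call takes 0.05 s, during which the arm holds its last target. There are 200 camera calls.

## Working session

There is one attempt and no reset: what is moved stays moved. The work goes in short steps, each a Python script; the robot and the scene stay as the last script left them, time stands still between calls to the robot, and variables do not carry over. Pictures are saved under pics/ and viewed, about 8 in all and at most 12, crops included, and the job is handed in when it is done.

```bash
mkdir -p pics; ls
python3 - <<'E'
from bench import manip
import cv2,numpy as np
for n in("top","side"):
    c=manip.capture(n); cv2.imwrite(f"pics/{n}0.png",c["frame"]); np.savez(f"{n}0.npz",**c)
    print(n,c["fx"],c["cx"],c["cy"],c["rvec"],c["tvec"],(c["range_z"]>0).mean())
print(manip.current_t(),manip.current_tool_rot(),manip.current_contact_force(),manip.current_grip_width(),manip.tcp_to_grasp)
E
```

```text
pics
top 557.9973555269439 326.4368649493866 244.8952059364407 [ 2.10959397 -2.07811129  0.24015715] [-116.29031415  498.59364075 1417.49619186] 0.99595703125
side 536.5910397980755 325.9405656133465 246.62091730851688 [ 0.74622303  2.49116211 -1.28442089] [ 469.6926864   -35.39667465 1532.29833616] 0.9961458333333333
0.1 [-0.6544628  -3.07193159  0.00316313] [-0.76023667  0.8974679   0.04517839] 85.38260720610972 18.700000000000003
```

View pics/top0.png

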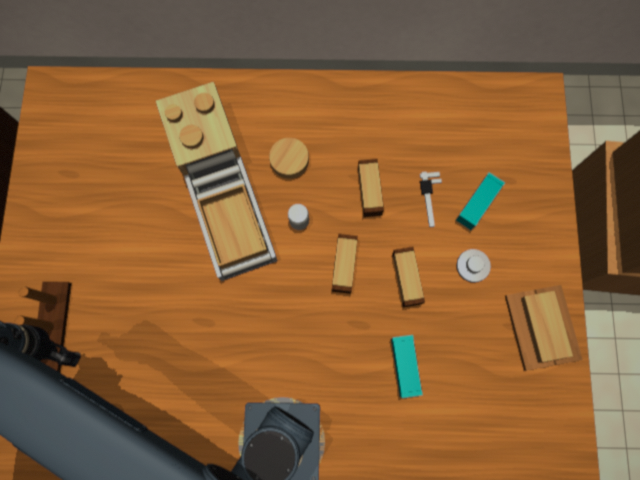

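View pics/side0.png

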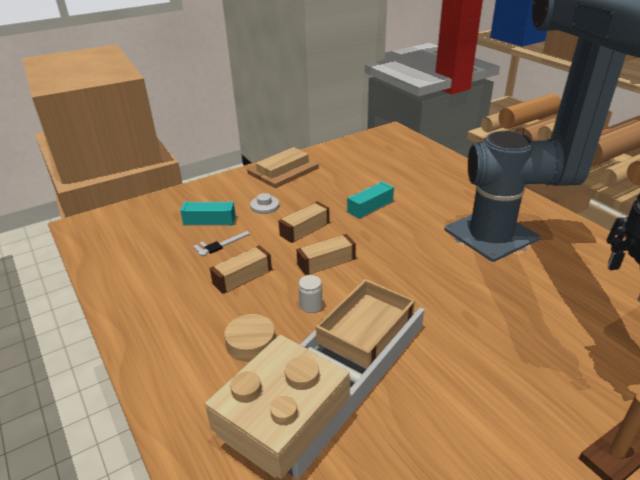

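Top view: pale blanks with dark ends at (371,187), (345,264) and (408,277). The things that could be mistaken for them are turquoise blocks at (480,201) and (406,367), and a pale board without dark ends on a tray at (548,326). The crate is at (233,227) on the track, with the bay at (197,130). Next I localise them and make a close crop.

```bash
cat > h.py <<'E'
import numpy as np,cv2
from scipy.spatial.transform import Rotation as R
def cloud(c):
    z=c["range_z"].astype(float); v,u=np.mgrid[:480,:640]
    P=np.dstack([(u-c["cx"])/c["fx"]*z,(v-c["cy"])/c["fy"]*z,z])
    Rm=cv2.Rodrigues(np.array(c["rvec"]))[0]
    return (P-np.array(c["tvec"]).reshape(3))@Rm
def rect(W,m):
    p=W[m][:,:2].astype(np.float32); (cx,cy),(w,h),a=cv2.minAreaRect(p)
    a=np.radians(a)
    if w<h: w,h=h,w; a+=np.pi/2
    a=(a+np.pi/2)%np.pi-np.pi/2
    return cx,cy,w,h,a,np.median(W[m][:,2])
E
python3 - <<'E'
from h import *
c=dict(np.load("top0.npz"));W=cloud(c);f=c["frame"]
z=W[...,2]
print("table",np.median(z[300:330,100:300]))
def show(lab,m,mn=60):
    n,l,s,ce=cv2.connectedComponentsWithStats(m.astype(np.uint8))
    for i in range(1,n):
        if s[i,4]>mn: print(lab,ce[i].round(),s[i,4],np.round(rect(W,l==i),3))
roi=np.zeros(z.shape,bool); roi[70:400,100:600]=1; roi[300:,:350]=0
show("52",roi&(z>44)&(z<60)); 
show("crate",roi&(z>82)&(z<98)); show("roof",roi&(z>122)&(z<140)); show("rail",roi&(z>50)&(z<66))
show("low",roi&(z>6)&(z<200))
cr=np.hstack([cv2.resize(f[150:320,320:520],(600,510),interpolation=cv2.INTER_CUBIC)])
cv2.imwrite("pics/crop.png",cr)
m=roi&(z>40)&(z<48);
E
```

```text
table -0.23665627531225253
52 [239. 225.] 935 [5.80451e+02 1.54811e+02 3.03954e+02 1.62582e+02 3.66000e-01 5.50290e+01]
52 [371. 185.] 1013 [ 6.73687e+02 -2.26523e+02  1.53844e+02  5.30530e+01  1.16000e-01
  5.16640e+01]
52 [196. 192.] 216 [637.906 250.527 101.634  92.156   1.172  54.538]
52 [482. 199.] 1031 [ 6.38525e+02 -5.27510e+02  1.54593e+02  5.25910e+01 -6.07000e-01
  5.19050e+01]
52 [232. 226.] 2674 [5.52760e+02 1.45245e+02 1.72650e+02 1.19252e+02 3.68000e-01 4.99840e+01]
52 [344. 262.] 1087 [ 4.58156e+02 -1.56936e+02  1.52569e+02  5.19500e+01 -1.08000e-01
  5.17860e+01]
52 [409. 275.] 1135 [ 4.24356e+02 -3.26040e+02  1.51294e+02  5.37120e+01  1.90000e-01
  5.18570e+01]
52 [548. 326.] 1920 [ 2.99042e+02 -6.81073e+02  1.70010e+02  8.49830e+01  2.07000e-01
  4.83690e+01]
52 [407. 366.] 1254 [ 1.92482e+02 -3.17014e+02  1.49874e+02  5.32580e+01  1.40000e-01
  5.20070e+01]
crate [230. 224.] 552 [5.46989e+02 1.42064e+02 1.92560e+02 1.31760e+02 3.65000e-01 8.94380e+01]
roof [197. 125.] 3348 [8.11791e+02 2.44402e+02 2.05225e+02 1.64604e+02 3.69000e-01 1.31576e+02]
rail [256. 207.] 48
[... 1196 characters left out ...]
+02  5.36630e+01 -6.20000e-02
  9.05500e+00]
low [480. 200.] 1152 [ 6.37426e+02 -5.28815e+02  1.56010e+02  5.96000e+01 -6.36000e-01
  5.15390e+01]
low [298. 216.] 441 [588.2   -24.265  76.975  55.572   0.922  72.385]
low [344. 263.] 1148 [ 4.58359e+02 -1.56524e+02  1.52977e+02  5.57220e+01 -8.60000e-02
  5.15970e+01]
low [408. 276.] 1305 [ 4.26363e+02 -3.30966e+02  1.68061e+02  6.49490e+01  1.83000e-01
  5.13880e+01]
low [473. 265.] 868 [ 462.268 -506.665   90.647   88.228   -1.277   16.387]
low [543. 327.] 4516 [ 3.00858e+02 -6.82468e+02  2.06357e+02  1.61223e+02  1.71000e-01
  2.82300e+01]
low [406. 366.] 1382 [ 1.94709e+02 -3.19265e+02  1.53947e+02  6.31660e+01  1.23000e-01
  5.17010e+01]
```

View pics/crop.png

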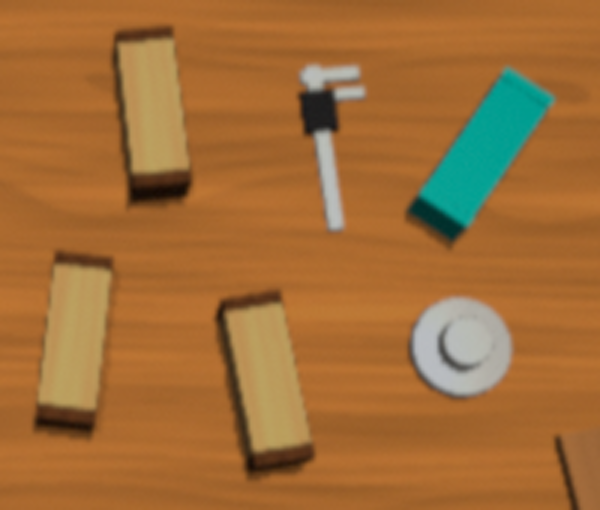

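The crop confirms three blanks with dark wax ends; the turquoise block, calliper and faceplate are clearly different things. Next I check reach, then weigh the nearest blank (B).

```bash
cat >> h.py <<'E'
from bench import manip
A=(673.5,-226.4,.115);B=(458,-156.9,-.106);C=(424.2,-326,.192)
CR=(547.,142.,.367); YT=.367
def rv(a): return (R.from_euler('z',a)*R.from_euler('x',np.pi)).as_rotvec()
def best(x,y,z,psi,opts=(0,np.pi)):
    o=[]
    for d in opts:
        q=manip.ik([x,y,z],rv(psi+d))
        if q is not None: o.append((abs(q[5]),d,np.round(q,2)))
    return min(o,key=lambda t:t[0]) if o else None
def force(n=8):
    F=[]
    for _ in range(n): F.append(manip.current_contact_force()); manip.hold(.03)
    return np.mean(F,0)
def weigh(b,top=130,lift=55,z=10):
    x,y,psi=b; d=best(x,y,z,psi)[1]; r=rv(psi+d)
    manip.goto([x,y,top],r)
    manip.set_gripper(75,40); 
    manip.servo_line([x,y,lift],200); manip.hold(.25); f0=force()
    manip.servo_line([x,y,z],150)
    manip.set_gripper(40,50); w=manip.current_grip_width()
    manip.servo_line([x,y,lift],150); manip.hold(.3); f1=force()
    print("width",w,manip.current_grip_width(),"dF",np.round(f1-f0,2),"M",np.round(manip.current_moment(),2),"t",manip.current_t())
    return f1-f0
E
python3 - <<'E'
from h import *
for n,b in zip("ABC",(A,B,C)):
    for z in(10,55,130): print(n,z,best(b[0],b[1],z,b[2]))
for z in(55,130,180): print("crate",z,best(CR[0],CR[1],z,YT))
u=np.array([np.cos(YT),np.sin(YT)]);o=np.array([653,183.5])
for s in(-235,-209,0,25):
    p=o+s*u; print("push",s,best(*p,62,YT),best(*p,150,YT))
print(force(2),manip.current_t())
E
```

```text
A 10 (np.float64(0.5335815268159667), 3.141592653589793, array([-0.42,  0.59,  0.32,  1.31,  0.  , -0.53]))
A 55 (np.float64(0.5335815268159667), 3.141592653589793, array([-0.42,  0.56,  0.38,  1.39,  0.  , -0.53]))
A 130 (np.float64(0.5335815268159667), 3.141592653589793, array([-0.42,  0.55,  0.51,  1.53,  0.  , -0.53]))
B 10 (np.float64(0.3626758440074962), 3.141592653589793, array([-0.47,  0.01, -0.38,  1.18,  0.  , -0.36]))
B 55 (np.float64(0.3626758440074962), 3.141592653589793, array([-0.47, -0.02, -0.32,  1.27,  0.  , -0.36]))
B 130 (np.float64(0.3626758440074962), 3.141592653589793, array([-0.47, -0.06, -0.21,  1.42,  0.  , -0.36]))
C 10 (np.float64(0.9726154344977074), 3.141592653589793, array([-0.78,  0.14, -0.24,  1.18,  0.  , -0.97]))
C 55 (np.float64(0.9726154344977074), 3.141592653589793, array([-0.78,  0.11, -0.19,  1.27,  0.  , -0.97]))
C 130 (np.float64(0.9726154344977074), 3.141592653589793, array([-0.78,  0.08, -0.07,  1.42,  0.  , -0.97]))
crate 55 (np.float64(0.23166659496545083), 3.141592653589793, array([ 0.14,  0.19, -0.1 ,  1.28,  0.  , -0.23]))
crate 130 (n
[... 417 characters left out ...]
0.  , -0.29]))
push -209 (np.float64(0.2769760762634199), 3.141592653589793, array([ 0.09, -0.06, -0.35,  1.28,  0.  , -0.28])) (np.float64(0.2769760762634199), 3.141592653589793, array([ 0.09, -0.1 , -0.2 ,  1.46,  0.  , -0.28]))
push 0 (np.float64(0.1918448754512445), 3.141592653589793, array([ 0.18,  0.47,  0.27,  1.37,  0.  , -0.19])) (np.float64(0.1918448754512445), 3.141592653589793, array([ 0.18,  0.45,  0.42,  1.54,  0.  , -0.19]))
push 25 (np.float64(0.185032943648189), 3.141592653589793, array([ 0.18,  0.54,  0.36,  1.39,  0.  , -0.19])) (np.float64(0.185032943648189), 3.141592653589793, array([ 0.18,  0.53,  0.52,  1.57,  0.  , -0.19]))
[-0.27931864  0.3101343   0.30643232] 0.1667
```

Run:
```python
from h import *
f=weigh(B)
if f[2]>-3.1:   # dry: set down
    p=manip.current_tcp_pos(); print(p)
    manip.servo_line([p[0],p[1],10.5],100); manip.set_gripper(75)
    manip.servo_line([p[0],p[1],100],250)
    f=weigh(C)
print(manip.current_tcp_pos(),manip.current_t())
```

```text
width 51.50220723551518 51.354542333118076 dF [ 0.19 -0.15 -2.59] M [ 0.01  0.01 -0.  ] t 5.725
[ 457.9313706  -156.87375564   54.85139179]
width 51.61782201850424 51.75438214033895 dF [ 0.3  -0.31 -4.06] M [-0.03  0.03 -0.01] t 10.975
[ 424.14967529 -325.9698628    54.86735263] 10.975
```

B weighs 2.6 N (dry) and C weighs 4.06 N (green). I'm placing C in the crate.

Run:
```python
from h import *
x,y,_=CR; r=rv(YT+np.pi)
p=manip.current_tcp_pos(); manip.servo_line([p[0],p[1],140],200)
manip.goto([x,y,150],r); manip.hold(.2); f0=force(4)
manip.servo_line([x,y,63],120); 
for z in(60,58,56,54,53):
    manip.servo_line([x,y,z],40); f=force(2)-f0; print(z,np.round(f,2))
    if f[2]>3.2: break
manip.set_gripper(64); print(manip.current_grip_width())
manip.servo_line([x,y,150],150)
q=np.array([np.cos(YT),np.sin(YT)])
p=np.array([x,y])-q*135
manip.goto([*p,150],r); manip.set_gripper(0,30)
print(manip.current_t())
for n in("top","side"):
    c=manip.capture(n); np.savez(f"{n}1.npz",**c); f=c["frame"]
    cv2.imwrite(f"pics/{n}1.png",cv2.resize(f[60:320,130:450] if n=="top" else f[180:480,180:480],None,fx=1.9,fy=1.9))
W=cloud(dict(np.load("top1.npz")));z=W[...,2]
u=(W[...,0]-653)*q[0]+(W[...,1]-183.5)*q[1]; v=-(W[...,0]-653)*q[1]+(W[...,1]-183.5)*q[0]
print(np.median(z[(abs(u+114)<60)&(abs(v)<20)]))
m=(u>-235)&(u<60)&(abs(v)<68)&(z<120)
k=m&(z>76)&(z<120)
for lo,hi in((70,84),(84,100)):
    s=m&(z>lo)&(z<hi); print(lo,s.sum(),np.percentile(u[s],[1,50,99]).round(1),np.percentile(v[s],[1,50,99]).round(1),np.median(z[s]))
```

```text
60 [0.5  0.07 1.03]
58 [ 0.79 -0.3   1.05]
56 [ 0.17 -0.3   3.04]
54 [0.58 0.34 4.24]
64.09170013776895
18.0917
93.66978127032972
70 176 [-208.8  -89.9  -19.3] [-66.7 -62.2 -23.5] 80.21492241776446
84 119 [-200.2 -139.   -21.1] [-65.9 -27.6 -19.1] 91.57072027106503
```

View pics/top1.png

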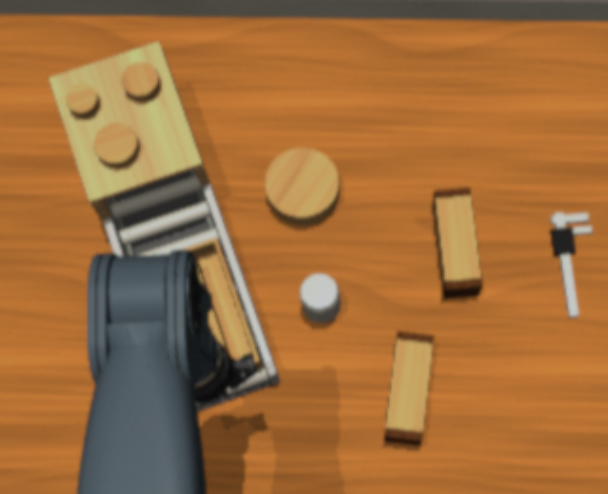

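View pics/side1.png

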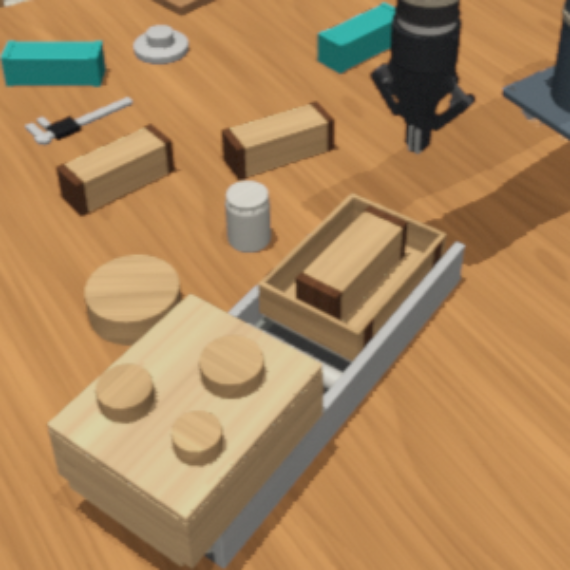

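The side view (blank near (355,265) in the crop) shows it flat, lengthwise and central. The crate rim has sunk to 80 mm, about 9 mm down, which fits the green blank. The other two blanks are in place. Now I push with force monitoring.

```bash
cat > push.py <<'E'
from h import *
q=np.array([np.cos(YT),np.sin(YT)]);o=np.array([653,183.5]);Z=62
P=lambda s,z=Z:[*(o+s*q),z]
manip.servo_line(P(-248,150),200); manip.servo_line(P(-248),150); manip.hold(.2)
f0=force(5); ax=lambda n=3:-(force(n)-f0)[:2]@q
manip.servo_line(P(-222),60); print("pre",ax())
manip.servo_line(P(-74),45); manip.hold(.3); print("roll",ax(),manip.current_t())
s=-74.;on=None;log=[]
while s<8:
    s+=2; manip.servo_line(P(s),20); f=ax(3); log.append((s,round(f,1)))
    if on is None and f>2.3:
        f=ax(5)
        if f>2.3: on=s
    if f>7.2 or (on is not None and s-on>=10): break
print(log,on)
tip=(np.array(manip.current_tcp_pos())[:2]-o)@q; print("tip",tip,ax(6))
E
python3 push.py; python3 -c "from h import *;print(manip.current_t())"
```

```text
pre -0.07840115157525568
roll 0.2683096340307533 24.0667
[(-72.0, np.float64(-0.1)), (-70.0, np.float64(0.3)), (-68.0, np.float64(0.1)), (-66.0, np.float64(0.3)), (-64.0, np.float64(-0.6)), (-62.0, np.float64(0.5)), (-60.0, np.float64(-0.0)), (-58.0, np.float64(0.2)), (-56.0, np.float64(-0.3)), (-54.0, np.float64(0.1)), (-52.0, np.float64(-0.0)), (-50.0, np.float64(-0.2)), (-48.0, np.float64(0.5)), (-46.0, np.float64(-0.2)), (-44.0, np.float64(-0.6)), (-42.0, np.float64(0.3)), (-40.0, np.float64(-0.1)), (-38.0, np.float64(-0.1)), (-36.0, np.float64(-0.2)), (-34.0, np.float64(-0.3)), (-32.0, np.float64(0.0)), (-30.0, np.float64(0.1)), (-28.0, np.float64(0.2)), (-26.0, np.float64(-0.2)), (-24.0, np.float64(0.1)), (-22.0, np.float64(0.4)), (-20.0, np.float64(-0.2)), (-18.0, np.float64(-0.3)), (-16.0, np.float64(0.1)), (-14.0, np.float64(0.2)), (-12.0, np.float64(0.4)), (-10.0, np.float64(-0.4)), (-8.0, np.float64(0.7)), (-6.0, np.float64(0.5)), (-4.0, np.float64(0.6)), (-2.0, np.float64(1.0)), (0.0, np.float64(3.9)), (2.0, np.float64(4.1)), (4.0, np.float64(4.7)), (6.0, np.float64(5.1)), (8.0, np.float64(5.8))] 0.0
tip 7.374744956373263 6.066006564723426
38.7833
```

Contact came at s≈-1 and the force has risen to 6 N, about 8–9 mm in. I press 2.5 mm more, then back off and measure what stays pressed.

```bash
cat > meas.py <<'E'
from h import *
q=np.array([np.cos(YT),np.sin(YT)]);o=np.array([653,183.5])
def meas(tag):
    c=manip.capture("top"); np.savez(tag+".npz",**c); W=cloud(c);z=W[...,2]
    u=(W[...,0]-653)*q[0]+(W[...,1]-183.5)*q[1]; v=-(W[...,0]-653)*q[1]+(W[...,1]-183.5)*q[0]
    m=(u>-60)&(u<62)&(abs(v)<68)
    s=m&(z>76)&(z<86)&(abs(v)<64); print("rear rim u",np.percentile(u[s],[1,5]),"z",np.median(z[s]),s.sum())
    b=m&(z>88)&(z<100); print("blank v",np.percentile(v[b],[2,98]),"u min",u[b].min(),"z",np.median(z[b]))
    return c
E
python3 - <<'E'
from meas import *
P=lambda s,z=62:[*(o+s*q),z]
for s in(9.5,10.5):
    manip.servo_line(P(s),20); f=force(6)[:2]@q; print(s,f,(np.array(manip.current_tcp_pos())[:2]-o)@q)
manip.servo_line(P(-8),25); manip.servo_line(P(-50),100); manip.servo_line(P(-50,160),200)
manip.goto([300,350,250],rv(YT+np.pi)); 
c=meas("top2"); d=manip.capture("side"); print(manip.current_t())
cv2.imwrite("pics/fin.png",np.hstack([cv2.resize(c["frame"][60:320,130:450],(400,325)),cv2.resize(d["frame"][180:480,180:480],(400,325))]))
E
```

```text
9.5 -6.7081584707274144 8.618800182523945
10.5 -6.904671766275094 9.362186562732376
rear rim u [11.06073935 12.18793077] z 80.3141039282019 185
blank v [-27.09411366  22.81661601] u min 31.264851496237952 z 93.52573355834637
43.2583
```

View pics/fin.png

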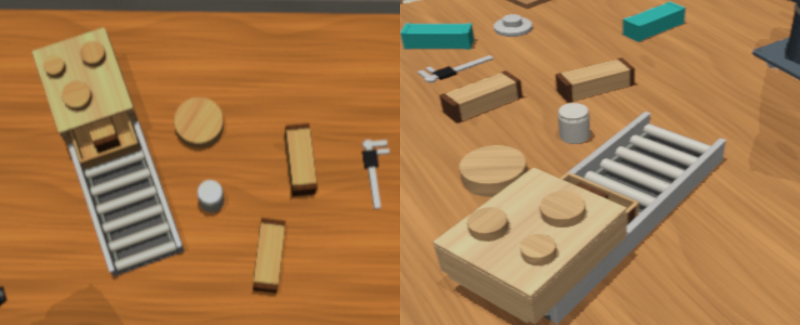

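The crate is in the bay with the blank still flat and central, and everything else is undisturbed. The camera gives a residual press of only about 1.5–3 mm with ±2 mm uncertainty, so I probe the wall gently for a better figure.

Run:
```python
from meas import *
P=lambda s,z=62:[*(o+s*q),z]; r=rv(YT+np.pi)
manip.goto(P(-50,160),r); manip.servo_line(P(-50),200); manip.servo_line(P(-9),80); manip.hold(.3)
f0=force(6)
s=-9.
while s<8:
    s+=1; manip.servo_line(P(s),20); f=-(force(4)-f0)[:2]@q
    print(s,round((np.array(manip.current_tcp_pos())[:2]-o)@q,2),round(f,2))
    if f>1.8: break
print(manip.current_t())
```

```text
-8.0 -7.99 0.33
-7.0 -7.0 -0.38
-6.0 -5.99 0.48
-5.0 -4.98 -0.16
-4.0 -4.0 0.17
-3.0 -2.98 0.1
-2.0 -1.99 0.02
-1.0 -1.01 0.03
0.0 -0.01 -0.21
1.0 0.98 0.22
2.0 2.0 -0.0
3.0 3.0 0.38
4.0 3.45 2.69
51.425
```

Contact is now at s≈3.2 against the first buffer contact at about -1.5, so about 4–5 mm stays pressed and the crate is seated. I retract and hand in.

Run:
```python
from meas import *
P=lambda s,z=62:[*(o+s*q),z]
manip.servo_line(P(-5),25); manip.servo_line(P(-50),120); manip.servo_line(P(-50,160),200)
manip.goto([300,350,250],rv(YT+np.pi)); meas("top3"); print(manip.current_t()); manip.sign_off()
```

```text
rear rim u [11.67506599 12.65758189] z 80.69016899172362 172
blank v [-26.95994882  23.3081709 ] u min 12.530444097587651 z 93.27924837965972
54.525
the job is handed in; nothing more can be done
```

The green blank is in the crate, the loaded crate is seated against the buffer in the drying bay, and the job was handed in at 54.5 s.

- **Finding the green blank:** I lifted two blanks, one at 2.6 N (dry) and one at 4.06 N (green). I didn't lift the third, since only one is green. The dry one I lifted was set back down flat.
- **Loading:** The green blank lies flat and lengthwise, within about 2 mm of the crate's centreline. The crate sank about 9 mm, which fits the green weight.
- **Pressing the buffer:** I felt it about 128 mm inside the mouth, then pressed it about 11 mm at a peak of roughly 7 N. That is well short of its 22 mm limit.
- **Seating check:** A light probe of the crate afterwards showed about 4–5 mm still pressed. The first camera estimate was lower, about 1.5–3 mm, but only good to about 2 mm, so I trusted the probe.
- **Rest of the bench:** After the push, both dry blanks lay flat and the tin, calliper, faceplate and bowl blank looked undisturbed. I viewed no picture after the probe. The final depth reading showed the crate and green blank unchanged within camera error.

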